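# Close up the leak-test pot

### The job

Close up the leak-test pot: swing its lid shut, then hand-tighten its four T-knobs clockwise crosswise (one knob, the one diagonally opposite, then the other pair) in two passes: a first pass that gives each knob about an eighth of a turn, then a second, again crosswise, that takes each one up to its stop. Keep the vent valve open until all four are tight, then close it by swinging its lever a quarter turn across the pipe to its stop. Do not disturb the other things on the bench.

Things in the scene. Friction and masses are not known exactly. Their poses are not given: they have to be found in the camera images.
- pot: round steel leak-test pot bolted to the bench on a 170 x 190 mm plate; shell 140 mm diameter, rim 170 mm diameter and 140 mm above the bench. Origin under its centre on the bench; -x is its front (handle side, towards the robot), +y its left (a round gauge, face up, top 147 mm high, 118 mm left of the centre), -y its right (the vent). It does not move
- lid (a joint): round aluminium lid of the pot, 170 mm diameter, 16 mm thick, hinged on the far side. Joint value in rad: 0 shut flat on the rim (its stop), growing as it opens; it starts at 0.6 to 0.95. A stiff hinge (about 1.3 N m of friction) holds it where it is left; about 2 to 6 N down on the handle closes it
- lid_hinge (a point): a point on the lid's hinge axis, in the middle of the hinge, 100 mm behind the pot's centre and 146 mm above the bench; the axis is horizontal, along the pot's y
- lid_handle (a point): centre of the lid's handle, a straight round bar 14 mm in diameter and 84 mm long, parallel to the hinge axis, 45 mm in front of the lid's rim, 230 mm from the hinge axis and 14 mm above the hinge along the lid's normal; 160 mm above the bench when the lid is shut
- knob_fl (a joint): captive black T-knob, front left on the lid (front = handle side, left = gauge side), 46 mm from the lid's centre both ways. In rad, growing as it turns clockwise seen from above (tightens): loose at 0 to 0.25 at the start, against its stop, fully tight, at 1.6: its bar then points from handle to hinge. Drag about 0.12 N m; stays where it is left; its height does not change
- grip_fl (a point): centre of the front left knob's bar (52 mm long, 14 thick, 18 high, on a 13 mm stem over a 24 mm washer), on the knob's axis; x runs along the bar, z along the knob's axis away from the lid. 191 mm above the bench with the lid shut; the lid's face is 31 mm below this point
- knob_fr (a joint): captive black T-knob, front right on the lid (front = handle side, left = gauge side), 46 mm from the lid's centre both ways. In rad, growing as it turns clockwise seen from above (tightens): loose at 0 to 0.25 at the start, against its stop, fully tight, at 1.6: its bar then points from handle to hinge. Drag about 0.12 N m; stays where it is left; its height does not change
- grip_fr (a point): centre of the front right knob's bar (52 mm long, 14 thick, 18 high, on a 13 mm stem over a 24 mm washer), on the knob's axis; x runs along the bar, z along the knob's axis away from the lid. 191 mm above the bench with the lid shut; the lid's face is 31 mm below this point
- knob_bl (a joint): captive black T-knob, back left on the lid (front = handle side, left = gauge side), 46 mm from the lid's centre both ways. In rad, growing as it turns clockwise seen from above (tightens): loose at 0 to 0.25 at the start, against its stop, fully tight, at 1.6: its bar then points from handle to hinge. Drag about 0.12 N m; stays where it is left; its height does not change
- grip_bl (a point): centre of the back left knob's bar (52 mm long, 14 thick, 18 high, on a 13 mm stem over a 24 mm washer), on the knob's axis; x runs along the bar, z along the knob's axis away from the lid. 191 mm above the bench with the lid shut; the lid's face is 31 mm below this point
- knob_br (a joint): captive black T-knob, back right on the lid (front = handle side, left = gauge side), 46 mm from the lid's centre both ways. In rad, growing as it turns clockwise seen from above (tightens): loose at 0 to 0.25 at the start, against its stop, fully tight, at 1.6: its bar then points from handle to hinge. Drag about 0.12 N m; stays where it is left; its height does not change
- grip_br (a point): centre of the back right knob's bar (52 mm long, 14 thick, 18 high, on a 13 mm stem over a 24 mm washer), on the knob's axis; x runs along the bar, z along the knob's axis away from the lid. 191 mm above the bench with the lid shut; the lid's face is 31 mm below this point
- vent (a joint): flat steel lever with a black sleeve on the vent ball valve at the pot's right. Joint value in rad: 0 in line with its pipe, pointing away from the pot (open); grows clockwise seen from above to its stop at 1.57, across the pipe, pointing to the front (closed). It starts at 0 to 0.2, turns against about 0.22 N m and stays where it is left
- vent_axis (a point): the vent lever's vertical axis at the lever's mid-height, 134 mm above the bench, 125 mm to the right of the pot's centre; the lever is 16 mm wide and reaches 98 mm from here
- vent_grip (a point): middle of the vent lever's sleeve, 70 mm from the axis; the sleeve is 62 mm long, 16 mm wide, 12 mm high, its underside 128 mm above the bench, open space beneath it
- screwdriver: screwdriver with an orange handle, lying on the bench; leave alone
- spanner: open-ended steel spanner, lying on the bench; leave alone
- bush: black stepped plastic bush, 44 mm diameter, 40 mm high, near the pot's front right; leave alone; origin under its centre
- spray: aluminium can with a white cap, 52 mm diameter, 150 mm high, left of the pot; leave alone; origin under its centre
- caliper: steel caliper, 200 mm long, flat on the bench; leave alone
- elbow: brass pipe elbow, 34 mm high, near the pot's back right; leave alone
- dish: steel dish 120 x 90 x 30 mm with bolts, right of the pot; leave alone; origin under its centre

How it is judged (in metres and radians):
On the way, in this order (a step that is already met when the one before it is completed fails the run):
1. the lid is shut (within 0.04 rad), the vent still open and all four knobs still loose (below 0.38 rad) (value of joint lid below 0.04 rad and value of joint vent below 0.45 rad and value of joint each of knob_fl, knob_fr, knob_bl, knob_br below 0.38 rad), for 0.2 s.
2. first pass: two diagonally opposite knobs are part-tightened (above 0.45 rad) while the other two are still loose (below 0.38), lid shut, vent open (value of joint lid below 0.04 rad and value of joint vent below 0.45 rad and ((value of joint each of knob_fl, knob_br above 0.45 rad and value of joint each of knob_fr, knob_bl below 0.38 rad) or (value of joint each of knob_fr, knob_bl above 0.45 rad and value of joint each of knob_fl, knob_br below 0.38 rad))), for 0.1 s.
3. first pass done: all four knobs above 0.45 rad, lid shut, vent open (value of joint lid below 0.04 rad and value of joint vent below 0.45 rad and value of joint each of knob_fl, knob_fr, knob_bl, knob_br above 0.45 rad), for 0.1 s.
4. second pass: two diagonally opposite knobs at their stops (above 1.48 rad) while the other two are not yet (below 1.35), lid shut, vent open (value of joint lid below 0.04 rad and value of joint vent below 0.45 rad and ((value of joint each of knob_fl, knob_br above 1.48 rad and value of joint each of knob_fr, knob_bl below 1.35 rad) or (value of joint each of knob_fr, knob_bl above 1.48 rad and value of joint each of knob_fl, knob_br below 1.35 rad))), for 0.1 s.
5. all four knobs at their stops (above 1.48 rad) with the vent still open (below 0.45 rad) and the lid shut (value of joint lid below 0.04 rad and value of joint vent below 0.45 rad and value of joint each of knob_fl, knob_fr, knob_bl, knob_br above 1.48 rad), for 0.1 s.
At the end, for the whole second after the job is handed in: The lid is shut (within 0.04 rad), all four knobs are at their stops (above 1.48 of 1.6 rad) and the vent lever is across its pipe, closed (above 1.4 of 1.57 rad) and at rest (value of joint lid below 0.04 rad and value of joint vent above 1.4 rad and value of joint each of knob_fl, knob_fr, knob_bl, knob_br above 1.48 rad and velocity of joint vent between -0.1 and 0.1 rad/s); the robot touches nothing.
It fails at once if a knob is tightened nearly to its stop (above 1.35 rad) while another has not yet had its first turn (below 0.45 rad) (value of joint any of knob_fl, knob_fr, knob_bl, knob_br above 1.35 rad and value of joint any of knob_fl, knob_fr, knob_bl, knob_br below 0.45 rad).
It fails at once if one of the other things on the bench is moved by more than 30 mm (distance of any of screwdriver, spanner, bush, spray, caliper, elbow, dish from where it was at the start of the episode above 0.03 m).
It fails at once if the spray can is tipped over (angle between spray's own z axis and vertical above 0.5 rad).
It also fails if it takes over 72 s, if anything falls off the work surface, if the arm or the gripper's body presses on something with over 40 N, if the wrist force passes 120 N, or if a joint passes its speed limit or range.

### The arm

A 6-joint arm with a two-finger parallel gripper is mounted at the origin on the work surface. World frame = base frame: x ahead of the robot, y to its left, z up, the work surface at z = 0. Lengths are in mm, angles in rad, forces in N, time in s.
With the tool pointing down it reaches from about 250 to 775 mm from the base axis. Payload 8.9 kg.
Tool frame: the origin (TCP) lies at the very end of the fingers, on their centre line; the grasp point (between the pads) lies 19 mm behind it; z points along the fingers, y is the line along which they close (so a half turn about z gives the same grasp; the last joint's range is limited). The gripper opens to 85 mm and grips with 20 to 120 N. Pads are 22 mm wide; open, the fingers measure 114 mm over their backs; the gripper's body (76 mm by 85 mm) begins 54 mm behind the grasp point. The pads swing forward as they close: fully open they stand 13 mm farther back than shut.
Start: joints at [1.003, 0.291, -0.153, 1.127, 0, 1.431], TCP at [218.278, 477.471, 231.305] pointing down, gripper open.
Joint ranges: [-2.52, 2.52], [-0.91, 1.74], [-1.3, 1.37], [-1.96, 2.02], [-1.52, 1.47], [-3.14, 3.14]. Speed limits (rad/s): [2.22, 2.22, 2.79, 3.14, 3.14, 3.14].

### API

Orientations are given as a 3x3 rotation matrix whose columns are the frame's x, y, z axes.
In Python, from rig import manip, cams gives the robot as it stands. The module is installed in compiled form; this text tells all that it offers.
- The arm moves only by the tool servo_tool, never from a script. Its argument "commands" is a list that holds one entry, the list of rows, each a list of 7 numbers: the turn, a rotation vector about the world's x, y, z in degrees, then the shift along the world's x, y, z in cm, then the opening in per cent of the stroke, from 0 (shut) to 100 (fully open). In form: [[[rx, ry, rz, tx, ty, tz, grip], ...]]. A call has 1 to 12 rows; each row shifts and turns the commanded pose from where the row before left it; what a row does not reach is not made up. A row lasts 1/12 s, in which the tool goes at most 41.7 mm and 7.16 degrees, less where a joint would pass 70% of its speed; a pose out of reach is approached as far as the arm can. A call with a gripper value outside its range is refused whole. The fingers move at their own pace and stop on an object; the grip force is fixed at half the most. Time passes only in rows, so rows that do not move let the fingers close. It gives the time, the measured TCP pose, the force, the opening and the grip force at its end, in the units of the state.
- manip.observe(): the state, without advancing time (a new reading comes with each control period).
- cams.get_image(name): name is "scene" or "top" or "wrist"; returns (picture, depth): 420x560x3 uint8, red, green, blue; 420x560 float32, mm along the optical axis (not along the pixel's ray), 0 where there is no reading.
- cams.get_calibration(name): a dict with "mtx" (3x3 intrinsics, pixels), "R" (3x3) and "t" (3): a world point X has camera coordinates R X + t; the wrist camera has in their place "tool_from_camera" (4x4, takes a point from camera to tool coordinates, whose origin is the TCP and whose axes are the flange's). Camera axes: x right, y down, z forward; pixel columns grow to the right and rows downward; lengths in mm; the calibration is good to about 2 mm. A picture is of the moment at which its call begins: read the wrist's pose just before it. get_calibration takes no time and is no camera call.
- manip.hand_in(): hands the job in; it is judged then, once.
The state is a dict: "time_s": time; "joint_pos": joint angles; "qd": joint speeds; "joint_torque": joint torques, N m; "tcp_pos": TCP position; "eef_rot": TCP orientation; "force": force on the tool from outside, world axes, zero at the start; "ft_torque": the same for the moment, N m; "gripper_width": opening from 0.0 (shut) to 1.0 (fully open); "grasp_force": force on a finger pad.
Only numpy, scipy, OpenCV 4.12 (cv2) and the standard library are available. Lean on these libraries where they do the work, as an engineer would, in place of code of your own. Each camera call takes 0.05 s, during which the arm holds its last target. There are 200 camera calls.

## Working session

There is one attempt and no reset: what is moved stays moved. The work goes in short steps, Python scripts to look and compute and a tool call to move; the robot and the scene stay as the last step left them, time stands still between calls to the robot, and variables do not carry over. Pictures are saved under pics/ and viewed, at most 10 in all, crops included, and the job is handed in when it is done.

Besides the shell and the picture viewer there is one more tool, called after "Emit:" as name(argument=value, ...), one argument or row to a line, values as JSON. servo_tool: Moves the arm, as the interface text tells. Its arguments: {"type":"object","properties":{"commands":{"type":"array","items":{"type":"array","items":{"type":"array","items":{"type":"number"}}}}},"required":["commands"]}

```bash
mkdir -p pics; python3 - <<'E'
from rig import manip,cams
import cv2,numpy as np
s=manip.observe();print(s)
for n in("scene","top"):
    im,d=cams.get_image(n);c=cams.get_calibration(n);np.savez(f"{n}0.npz",im=im,d=d,**{k:np.array(v) for k,v in c.items()})
    print(n,{k:np.round(v,3).tolist() for k,v in c.items()})
    cv2.imwrite(f"pics/{n}0.png",im[:,:,::-1])
print(cams.get_calibration("wrist"))
E
```

```text
{'time_s': 0.0, 'joint_pos': array([ 1.00267962e+00,  2.91275311e-01, -1.54150057e-01,  1.12668622e+00,
       -7.06806140e-06,  1.43153013e+00]), 'qd': array([-0.00229034, -0.00058534,  0.0005791 , -0.00028747,  0.00027524,
        0.00056455]), 'joint_torque': array([-1.32766279e-03, -5.37146473e+01,  3.31368971e+01,  1.59627636e-02,
       -2.11392608e-04, -1.19334959e-05]), 'tcp_pos': array([218.048632  , 477.0866319 , 230.72602685]), 'eef_rot': array([[-9.09444275e-01,  4.15825226e-01, -7.01712931e-04],
       [ 4.15825781e-01,  9.09443611e-01, -1.11245777e-03],
       [ 1.75580338e-04, -1.30350868e-03, -9.99999135e-01]]), 'force': array([-0.22148471, -0.31197558,  0.24424144]), 'ft_torque': array([-0.01811285,  0.03000308,  0.01803218]), 'grasp_force': 0.0, 'gripper_width': 0.9960952479576856}
scene {'mtx': [[524.674, 0.0, 287.634], [0.0, 524.674, 213.04], [0.0, 0.0, 1.0]], 'R': [[0.524, 0.852, 0.016], [0.467, -0.271, -0.842], [-0.713, 0.448, -0.539]], 't': [-306.815, -156.015, 1635.394]}
top {'mtx': [[431.465, 0.0, 278.214], [0.0, 431.465, 217.393], [0.0, 0.0, 1.0]], 'R': [[0.024, -1.0, 0.018], [-0.986, -0.026, -0.162], [0.162, -0.014, -0.987]], 't': [9.878, 557.084, 1003.15]}
{'mtx': array([[312.24035034,   0.        , 284.8247747 ],
       [  0.        , 312.24035034, 208.53807285],
       [  0.        ,   0.        ,   1.        ]]), 'tool_from_camera': array([[-6.77827200e-04, -9.55755036e-01, -2.94162967e-01,
         7.44601257e+01],
       [ 9.99999662e-01, -7.84516504e-04,  2.44689634e-04,
        -1.13390192e+00],
       [-4.64639052e-04, -2.94162702e-01,  9.55755245e-01,
        -1.42310954e+02],
       [ 0.00000000e+00,  0.00000000e+00,  0.00000000e+00,
         1.00000000e+00]])}
```

View pics/top0.png

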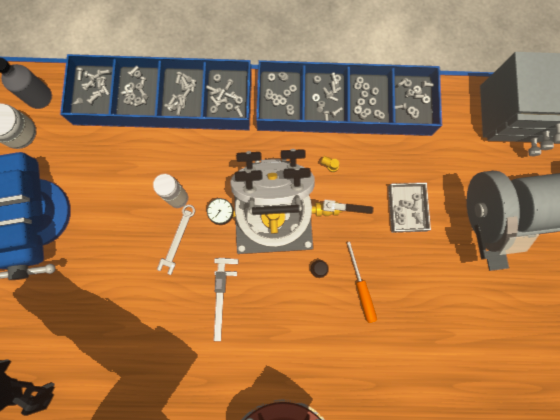

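View pics/scene0.png

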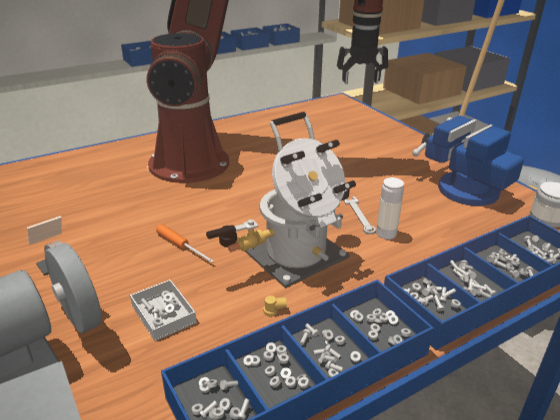

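The top view shows the lid open, with the handle bar from (252,211) to (300,210). The gauge is at (219,210), the vent lever's sleeve runs from (345,208) to (372,210), and the bush is at (319,268). The scene view agrees: lid up, and the lever pointing away from the pot.

```bash
cat > h.py <<'E'
import numpy as np
def load(n):
    return np.load(n)
def pt(z,u,v,w=1):
    p=z['d'][v-w:v+w+1,u-w:u+w+1];p=p[p>0];d=np.median(p) if p.size else np.nan
    K=z['mtx'];c=np.array([(u-K[0,2])/K[0,0],(v-K[1,2])/K[1,1],1])*d
    return z['R'].T@(c-z['t'])
def cloud(z):
    K=z['mtx'];v,u=np.indices(z['d'].shape);d=z['d']
    c=np.stack([(u-K[0,2])/K[0,0]*d,(v-K[1,2])/K[1,1]*d,d],-1)
    P=(c-z['t'])@z['R'];P[d==0]=np.nan
    return P
E
python3 - <<'E'
from h import *
import cv2
t=load('top0.npz');s=load('scene0.npz')
for n,u,v in [('gauge',219,210),('h',255,211),('h',276,210),('h',297,209),('lev',345,208),('lev',357,209),('lev',370,210),('bush',319,268),('spray',166,184),('boltFL',243,247),('boltFR',308,245)]:
    print(n,u,v,pt(t,u,v).round(1))
for n,u,v in [('hA',276,123),('hB',291,118),('hC',304,114),('sleeve',215,233)]:
    print('scene',n,pt(s,u,v).round(1))
P=cloud(t)
# gauge top
m=(abs(P[...,2]-147)<8)
v,u=np.where(m); q=P[m]; g=pt(t,219,210); k=np.hypot(q[:,0]-g[0],q[:,1]-g[1])<35
print('gauge c',q[k].mean(0).round(1),((q[k].max(0)+q[k].min(0))/2).round(1),np.ptp(q[k],0).round(1))
# knob bars in both
cv2.imwrite('pics/topc.png',cv2.resize(t['im'][140:260,195:385,::-1],None,fx=4,fy=4,interpolation=cv2.INTER_CUBIC))
E
```

```text
gauge 219 210 [552.7 155.3 148.2]
h 255 211 [519.   68.9 337. ]
h 276 210 [521.6  32.3 337.8]
h 297 209 [524.6  -4.5 336.7]
lev 345 208 [ 567.  -123.3  135.6]
lev 357 209 [ 564.7 -149.4  139.6]
lev 370 210 [ 563.1 -178.1  140.5]
bush 319 268 [437.1 -76.9  40.4]
spray 166 184 [607.3 274.1 150.2]
boltFL 243 247 [485.  108.5  17.6]
boltFR 308 245 [494.1 -51.8  17.3]
scene hA [534.4  -2.7 330.9]
scene hB [528.   37.5 331.4]
scene hC [526.8  70.7 333.3]
scene sleeve [ 574.  -170.1  139.1]
gauge c [551.  153.6 146.7] [551.7 153.6 145.9] [57.5 56.9 12.8]
```

View pics/topc.png

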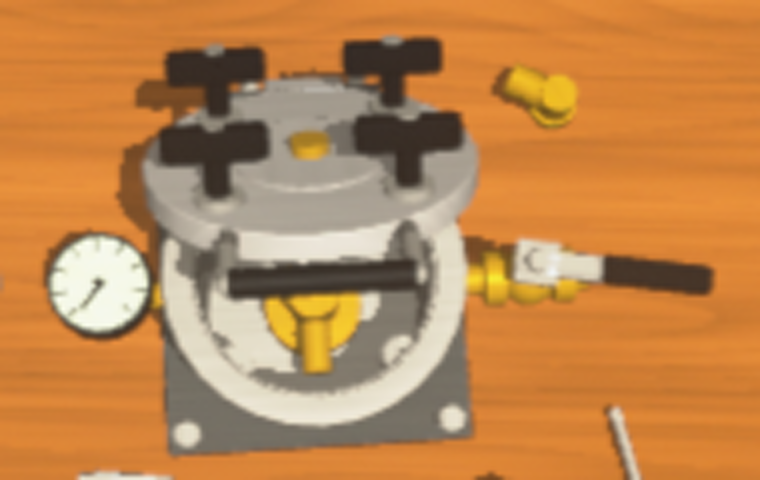

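The crop shows all four knob bars roughly along the hinge axis (loose), the vent nut at crop (538,262) and the gauge centre at crop (99,284). Handle axis z is about 331, so the lid is at about 0.86 rad. Next I'll refine the pot pose and move above the handle.

Emit:
servo_tool(
  commands=[
    [[0,0,5.9,1.5,-1.7,1.2,0],[0,0,5.9,1.5,-1.7,1.2,0],[0,0,5.9,1.5,-1.7,1.2,0],[0,0,5.9,1.5,-1.7,1.2,0],[0,0,5.9,1.5,-1.7,1.2,0],[0,0,5.9,1.5,-2.2,1.2,0],[0,0,5.9,1.5,-2.2,1.2,0],[0,0,5.9,1.5,-2.2,1.2,0],[0,0,5.9,1.5,-2.2,1.2,0],[0,0,5.9,1.5,-2.2,1.2,0],[0,0,5.9,1.5,-2.2,1.0,0],[0,0,5.9,1.5,-2.2,1.0,0]],
  ],
)

```text
time_s: 1.1
tcp_pos: [398.7, 237.2, 371.7]
eef_rot: [[-0.688, -0.726, -0.0], [-0.726, 0.688, -0.0], [0.0, 0.0, -1.0]]
force: [0.8, 0.3, 0.9]
gripper_width: -0.003
grasp_force: 0.0
```

Emit:
servo_tool(
  commands=[
    [[0,0,5.9,1.5,-2.4,0,0],[0,0,5.9,1.5,-2.4,0,0],[0,0,5.9,1.5,-2.4,0,0],[0,0,5.9,1.5,-2.4,0,0],[0,0,5.9,1.5,-2.4,0,0],[0,0,5.9,1.5,-2.4,0,0],[0,0,5.9,1.5,-2.4,0,0],[0,0,5.9,1.5,-2.4,0,0],[0,0,0,0,0,0,0],[0,0,0,0,0,0,0]],
  ],
)

```text
time_s: 1.93
tcp_pos: [518.5, 45.5, 370.5]
eef_rot: [[0.057, -0.998, -0.001], [-0.998, -0.057, 0.0], [-0.0, 0.001, -1.0]]
force: [-0.7, 1.1, 0.2]
gripper_width: 0.003
grasp_force: 0.0
```

```bash
python3 - <<'E'
from rig import manip,cams
from h import *
import cv2
from scipy.optimize import least_squares
s=manip.observe();im,d=cams.get_image("wrist");c=cams.get_calibration("wrist")
T=np.eye(4);T[:3,:3]=s['eef_rot'];T[:3,3]=s['tcp_pos'];W=np.linalg.inv(T@c['tool_from_camera'])
np.savez('w0.npz',im=im,d=d,mtx=c['mtx'],R=W[:3,:3],t=W[:3,3])
cv2.imwrite('pics/w0.png',im[:,:,::-1]);print(s['time_s'],s['tcp_pos'].round(1),s['joint_pos'].round(2),s['eef_rot'].round(3).tolist())
t=load('top0.npz')
def px(z,u,v,h):
    K=z['mtx'];r=z['R'].T@np.linalg.solve(K,[u,v,1]);o=-z['R'].T@z['t'];return o+r*(h-o[2])/r[2]
cr=lambda x,y:(195+x/4-.375,140+y/4-.375)
g=px(t,*cr(99,284),147);v=px(t,*cr(538,262),146)
print('gauge',g.round(1),'nut',v.round(1),'dist',np.linalg.norm((g-v)[:2]))
h0=px(t,*cr(230,284),337);h1=px(t,*cr(416,273),337);print(h0,h1,np.arctan2(h0[0]-h1[0],h1[1]-h0[1]))
l0=px(t,*cr(610,269),140);l1=px(t,*cr(708,280),140);print('sleeve',l0.round(1),l1.round(1))
P=cloud(t);m=(abs(P[...,2]-140)<4)&(np.hypot(P[...,0]-561,P[...,1]-36)<95)&(P[...,0]<545);q=P[m]
b=[560,36]
for it in range(3):
    r=np.hypot(q[:,0]-b[0],q[:,1]-b[1]);print(len(q),np.percentile(r,[2,50,98]).round(1),q[:,2].mean())
    break
f=least_squares(lambda p:np.hypot(q[:,0]-p[0],q[:,1]-p[1])-p[2],[560,36,78],loss='soft_l1');print('rim',f.x)
E
```

```text
1.9333 [518.5  45.5 370.5] [-0.05  0.25  0.15  1.48  0.   -1.68] [[0.057, -0.998, -0.001], [-0.998, -0.057, 0.0], [-0.0, 0.001, -1.0]]
gauge [551.5 154.6 147. ] nut [570.6 -86.4 146. ] dist 241.76033705792025
[519.49747166  73.94080966 337.        ] [526.58775692  -7.27323631 337.        ] -3.054509770050565
sleeve [ 568.9 -127.3  140. ] [ 564.1 -181.9  140. ]
762 [65.1 74.7 83.1] 139.9918924901284
rim [562.27473441  36.47937317  76.44634372]
```

View pics/w0.png

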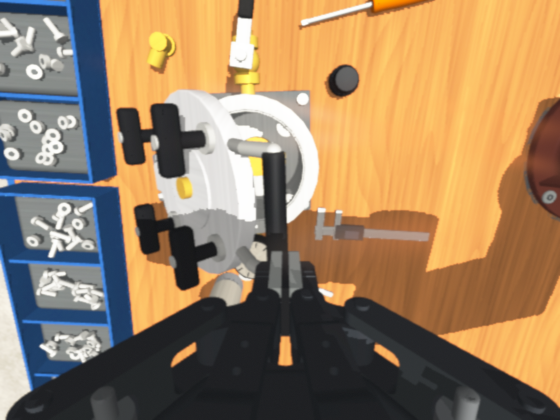

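The wrist view shows the handle bar below the shut fingers, centred near (274,190). The bush, caliper and lever are where the top view put them. Pot centre is about (561,37) with yaw 0.08, so I'm pushing the lid down along its arc.

Emit:
servo_tool(
  commands=[
    [[0,0,1.3,0.35,-1.15,-1.5,0],[0,0,0,0,0,-1.7,0],[0,0,0,-1.09,-0.09,-0.94,0],[0,0,0,-1.09,-0.09,-0.94,0],[0,0,0,-0.97,-0.08,-1.07,0],[0,0,0,-0.97,-0.08,-1.07,0],[0,0,0,-0.83,-0.07,-1.18,0],[0,0,0,-0.83,-0.07,-1.18,0]],
  ],
)

```text
time_s: 2.65
tcp_pos: [462.2, 31.0, 275.7]
eef_rot: [[0.082, -0.997, -0.0], [-0.997, -0.082, -0.001], [0.001, 0.001, -1.0]]
force: [-4.2, -2.3, 5.6]
gripper_width: 0.001
grasp_force: 2.8
```

Emit:
servo_tool(
  commands=[
    [[0,0,0,-0.68,-0.05,-1.27,0],[0,0,0,-0.68,-0.05,-1.27,0],[0,0,0,-0.51,-0.04,-1.35,0],[0,0,0,-0.51,-0.04,-1.35,0],[0,0,0,-0.33,-0.03,-1.34,0],[0,0,0,-0.33,-0.03,-1.34,0],[0,0,0,-0.17,-0.01,-1.37,0],[0,0,0,-0.17,-0.01,-1.2,0],[0,0,0,0,0,-0.2,0],[0,0,0,0,0,-0.2,0],[0,0,0,0,0,0,0]],
  ],
)

```text
time_s: 3.57
tcp_pos: [429.7, 28.3, 167.1]
eef_rot: [[0.083, -0.997, -0.0], [-0.997, -0.083, 0.0], [-0.0, 0.0, -1.0]]
force: [0.5, 0.7, 0.0]
gripper_width: 0.003
grasp_force: 0.0
```

Emit:
servo_tool(
  commands=[
    [[0,0,0,0,0,-0.2,0],[0,0,0,0,0,-0.2,0],[0,0,0,0,0,-0.1,0],[0,0,0,0,0,0,0]],
  ],
)

```text
time_s: 3.9
tcp_pos: [430.7, 28.2, 165.9]
eef_rot: [[0.083, -0.997, 0.004], [-0.997, -0.083, 0.0], [0.0, -0.004, -1.0]]
force: [-19.0, 2.7, 57.2]
gripper_width: -0.001
grasp_force: 28.7
```

Emit:
servo_tool(
  commands=[
    [[0,0,0,0,0,1.5,0],[0,0,0,-0.5,0,3,0],[0,0,0,-1,0,3.5,30],[0,0,0,-1.5,0,3.5,30],[0,0,0,-2.0,0,2,30],[0,0,0,0,0,0,30]],
  ],
)

```text
time_s: 4.4
tcp_pos: [379.8, 27.8, 301.2]
eef_rot: [[0.083, -0.997, 0.006], [-0.997, -0.083, -0.001], [0.001, -0.006, -1.0]]
force: [1.3, -0.5, 0.6]
gripper_width: 0.301
grasp_force: 0.0
```

```bash
python3 - <<'E'
from rig import manip,cams
from h import *
import cv2
for n in("scene","top"):
    im,d=cams.get_image(n);c=cams.get_calibration(n);np.savez(f"{n}1.npz",im=im,d=d,**{k:np.array(v) for k,v in c.items()})
    z=load(f"{n}1.npz");P=cloud(z)
    for nm,a,b in [('fl',-46,46),('fr',-46,-46),('bl',46,46),('br',46,-46)]:
        p=.08;x=561+a*np.cos(p)-b*np.sin(p);y=37+a*np.sin(p)+b*np.cos(p)
        m=(np.hypot(P[...,0]-x,P[...,1]-y)<38)&(P[...,2]>185)&(P[...,2]<208)&(im.max(-1)<110)
        q=P[m]
        if len(q)<15: print(n,nm,len(q));continue
        (cx,cy),(w,h),_=cv2.minAreaRect(q[:,:2].astype(np.float32))
        C=np.cov(q[:,:2].T);e,V=np.linalg.eigh(C);v=V[:,1];v=v*np.sign(v[1])
        ang=p-np.arctan2(-v[0],v[1])
        print(n,nm,'exp',round(x,1),round(y,1),'mean',q.mean(0).round(1),'rect',round(cx,1),round(cy,1),round(w),round(h),'ztop',np.percentile(q[:,2],90).round(1),'a',ang.round(3),len(q))
z=load('top1.npz')
a=cv2.resize(z['im'][150:260,200:340,::-1],None,fx=5,fy=5,interpolation=cv2.INTER_CUBIC);cv2.imwrite('pics/topc1.png',a)
print(manip.observe()['tcp_pos'])
E
```

```text
scene fl exp 511.5 79.2 mean [518.   74.7 192.8] rect 515.3 76.8 16 52 ztop 197.5 a 0.014 136
scene fr exp 518.8 -12.5 mean [525.9 -16.6 192.5] rect 524.0 -14.8 19 52 ztop 197.3 a 0.065 154
scene bl exp 603.2 86.5 mean [609.3  82.6 192.7] rect 607.4 84.8 14 53 ztop 197.2 a 0.049 144
scene br exp 610.5 -5.2 mean [618.   -9.8 192.7] rect 616.5 -7.1 15 51 ztop 197.2 a 0.038 157
top fl exp 511.5 79.2 mean [513.4  70.  197.8] rect 512.8 77.7 46 13 ztop 200.0 a 0.168 82
top fr exp 518.8 -12.5 mean [519.1 -12.5 197.4] rect 519.0 -13.2 13 50 ztop 199.8 a 0.044 126
top bl exp 603.2 86.5 mean [601.5  87.7 196.9] rect 602.1 88.0 12 49 ztop 199.4 a 0.01 121
top br exp 610.5 -5.2 mean [609.5  -4.6 196.9] rect 610.5 -4.4 12 49 ztop 199.2 a -0.007 119
[380.80046167  27.70727005 297.62626737]
```

View pics/topc1.png

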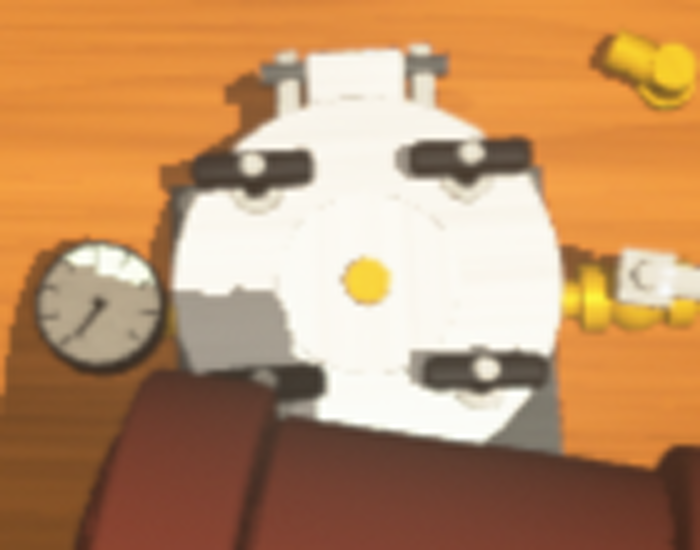

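The crop shows the lid shut and all four bars nearly along the hinge axis: fr at (487,370), bl at (252,168), br at (470,157), fl partly hidden at (265,382). Measured angles are about 0 and the positions match the model, with tops near 199. I'm starting the first pass at fl.

Emit:
servo_tool(
  commands=[
    [[0,0,0,3.275,1.28,-2,45],[0,0,0,3.275,1.28,-2,45],[0,0,0,3.275,1.28,-2,45],[0,0,0,3.275,1.28,-2,45],[0,0,0,0,0,-2.2,45],[0,0,0,0,0,-2.2,45],[0,0,0,0,0,0,45],[0,0,0,0,0,0,0],[0,0,0,0,0,0,0],[0,0,0,0,0,0,0],[0,0,0,0,0,0,0]],
  ],
)

```text
time_s: 5.42
tcp_pos: [513.1, 78.9, 173.6]
eef_rot: [[0.082, -0.997, 0.004], [-0.997, -0.082, 0.001], [-0.0, -0.004, -1.0]]
force: [8.0, 2.0, -13.7]
gripper_width: 0.15
grasp_force: 62.5
```

Emit:
servo_tool(
  commands=[
    [[0,0,-6.5,0,0,0,0],[0,0,-6.5,0,0,0,0],[0,0,-6.5,0,0,0,0],[0,0,-6.5,0,0,0,0],[0,0,-6.5,0,0,0,0],[0,0,-6.5,0,0,0,0],[0,0,-6,0,0,0,0],[0,0,0,0,0,0,0]],
  ],
)

```text
time_s: 6.08
tcp_pos: [512.9, 79.0, 173.6]
eef_rot: [[-0.652, -0.759, 0.004], [-0.759, 0.652, 0.001], [-0.003, -0.002, -1.0]]
force: [8.1, 1.6, -13.4]
gripper_width: 0.147
grasp_force: 62.6
```

Emit:
servo_tool(
  commands=[
    [[0,0,0,0,0,0,45],[0,0,0,0,0,0,45],[0,0,0,0,0,0,45],[0,0,0,0,0,2.2,45],[0,0,0,0,0,2.2,45],[0,0,0,0,0,0,45]],
  ],
)

```text
time_s: 6.58
tcp_pos: [513.2, 78.8, 221.0]
eef_rot: [[-0.646, -0.763, 0.006], [-0.763, 0.646, 0.0], [-0.004, -0.005, -1.0]]
force: [0.4, -0.4, -0.1]
gripper_width: 0.454
grasp_force: 0.0
```

Emit:
servo_tool(
  commands=[
    [[0,0,6.43,1.39,-1.2,0,45],[0,0,6.43,1.39,-1.2,0,45],[0,0,6.43,1.39,-1.2,0,45],[0,0,6.43,1.39,-1.2,0,45],[0,0,6.43,1.39,-1.2,0,45],[0,0,6.43,1.39,-1.2,0,45],[0,0,6.43,1.39,-1.2,0,45],[0,0,0,0,0,-2.2,45],[0,0,0,0,0,-2.3,45],[0,0,0,0,0,0,45],[0,0,0,0,0,0,0],[0,0,0,0,0,0,0]],
  ],
)

```text
time_s: 7.58
tcp_pos: [611.5, -4.9, 173.2]
eef_rot: [[0.083, -0.997, 0.006], [-0.997, -0.083, 0.001], [-0.0, -0.006, -1.0]]
force: [29.1, 4.4, -15.1]
gripper_width: 0.181
grasp_force: 14.1
```

Emit:
servo_tool(
  commands=[
    [[0,0,0,0,0,0,0],[0,0,0,0,0,0,0],[0,0,0,0,0,0,0]],
  ],
)

```text
time_s: 7.83
tcp_pos: [612.5, -4.9, 173.5]
eef_rot: [[0.083, -0.997, 0.008], [-0.997, -0.083, 0.0], [0.0, -0.008, -1.0]]
force: [15.3, 2.0, -13.0]
gripper_width: 0.152
grasp_force: 62.8
```

Emit:
servo_tool(
  commands=[
    [[0,0,-6.5,0,0,0,0],[0,0,-6.5,0,0,0,0],[0,0,-6.5,0,0,0,0],[0,0,-6.5,0,0,0,0],[0,0,-6.5,0,0,0,0],[0,0,-6.5,0,0,0,0],[0,0,-6,0,0,0,0],[0,0,0,0,0,0,0]],
  ],
)

```text
time_s: 8.5
tcp_pos: [612.4, -4.7, 173.4]
eef_rot: [[-0.651, -0.759, 0.008], [-0.759, 0.651, 0.001], [-0.006, -0.006, -1.0]]
force: [15.3, 1.6, -12.2]
gripper_width: 0.147
grasp_force: 62.9
```

Emit:
servo_tool(
  commands=[
    [[0,0,0,0,0,0,45],[0,0,0,0,0,0,45],[0,0,0,0,0,0,45],[0,0,0,0,0,2.2,45],[0,0,0,0,0,2.2,45],[0,0,0,0,0,0,45]],
  ],
)

```text
time_s: 9.0
tcp_pos: [610.3, -5.4, 220.5]
eef_rot: [[-0.646, -0.763, 0.006], [-0.763, 0.646, -0.001], [-0.003, -0.005, -1.0]]
force: [0.4, -0.3, -0.3]
gripper_width: 0.451
grasp_force: 0.0
```

Emit:
servo_tool(
  commands=[
    [[0,0,6.43,-1.28,-0.1,0,45],[0,0,6.43,-1.28,-0.1,0,45],[0,0,6.43,-1.28,-0.1,0,45],[0,0,6.43,-1.28,-0.1,0,45],[0,0,6.43,-1.28,-0.1,0,45],[0,0,6.43,-1.28,-0.1,0,45],[0,0,6.43,-1.28,-0.1,0,45],[0,0,0,0,0,-2.2,45],[0,0,0,0,0,-2.3,45],[0,0,0,0,0,0,45],[0,0,0,0,0,0,0],[0,0,0,0,0,0,0]],
  ],
)

```text
time_s: 10.0
tcp_pos: [520.0, -12.2, 171.9]
eef_rot: [[0.083, -0.997, 0.002], [-0.997, -0.083, 0.0], [0.0, -0.002, -1.0]]
force: [22.1, 5.2, -9.5]
gripper_width: 0.177
grasp_force: 10.9
```

Emit:
servo_tool(
  commands=[
    [[0,0,0,0,0,0,0],[0,0,0,0,0,0,0],[0,0,0,0,0,0,0]],
  ],
)

```text
time_s: 10.25
tcp_pos: [521.0, -12.1, 172.1]
eef_rot: [[0.083, -0.997, 0.004], [-0.997, -0.083, 0.0], [0.0, -0.004, -1.0]]
force: [6.0, 1.5, -5.2]
gripper_width: 0.151
grasp_force: 61.3
```

Emit:
servo_tool(
  commands=[
    [[0,0,-6.5,0,0,0,0],[0,0,-6.5,0,0,0,0],[0,0,-6.5,0,0,0,0],[0,0,-6.5,0,0,0,0],[0,0,-6.5,0,0,0,0],[0,0,-6.5,0,0,0,0],[0,0,-6,0,0,0,0],[0,0,0,0,0,0,0]],
  ],
)

```text
time_s: 10.92
tcp_pos: [521.3, -12.1, 172.1]
eef_rot: [[-0.651, -0.759, 0.005], [-0.759, 0.651, 0.0], [-0.003, -0.003, -1.0]]
force: [6.5, 1.2, -6.1]
gripper_width: 0.154
grasp_force: 61.2
```

Emit:
servo_tool(
  commands=[
    [[0,0,0,0,0,0,45],[0,0,0,0,0,0,45],[0,0,0,0,0,0,45],[0,0,0,0,0,2.2,45],[0,0,0,0,0,2.3,45],[0,0,0,0,0,0,45]],
  ],
)

```text
time_s: 11.42
tcp_pos: [520.8, -12.6, 219.8]
eef_rot: [[-0.646, -0.763, 0.006], [-0.763, 0.646, -0.001], [-0.003, -0.005, -1.0]]
force: [1.0, -1.5, 1.0]
gripper_width: 0.453
grasp_force: 0.0
```

Emit:
servo_tool(
  commands=[
    [[0,0,6.43,1.19,1.42,0,45],[0,0,6.43,1.19,1.42,0,45],[0,0,6.43,1.19,1.42,0,45],[0,0,6.43,1.19,1.42,0,45],[0,0,6.43,1.19,1.42,0,45],[0,0,6.43,1.19,1.42,0,45],[0,0,6.43,1.19,1.42,0,45],[0,0,0,0,0,-2.2,45],[0,0,0,0,0,-2.3,45],[0,0,0,0,0,0,45],[0,0,0,0,0,0,0],[0,0,0,0,0,0,0]],
  ],
)

```text
time_s: 12.42
tcp_pos: [603.5, 87.1, 171.8]
eef_rot: [[0.083, -0.997, 0.003], [-0.997, -0.083, 0.0], [-0.0, -0.003, -1.0]]
force: [25.9, 2.8, -19.2]
gripper_width: 0.175
grasp_force: 14.0
```

Emit:
servo_tool(
  commands=[
    [[0,0,0,0,0,0,0],[0,0,0,0,0,0,0],[0,0,0,0,0,0,0]],
  ],
)

```text
time_s: 12.67
tcp_pos: [604.7, 87.2, 172.1]
eef_rot: [[0.083, -0.997, 0.005], [-0.997, -0.083, 0.001], [-0.0, -0.005, -1.0]]
force: [8.8, 1.3, -9.2]
gripper_width: 0.15
grasp_force: 61.7
```

Emit:
servo_tool(
  commands=[
    [[0,0,-6.5,0,0,0,0],[0,0,-6.5,0,0,0,0],[0,0,-6.5,0,0,0,0],[0,0,-6.5,0,0,0,0],[0,0,-6.5,0,0,0,0],[0,0,-6.5,0,0,0,0],[0,0,-6,0,0,0,0],[0,0,0,0,0,0,0]],
  ],
)

```text
time_s: 13.33
tcp_pos: [604.8, 87.3, 172.1]
eef_rot: [[-0.651, -0.759, 0.005], [-0.759, 0.651, 0.001], [-0.004, -0.003, -1.0]]
force: [10.0, 1.5, -10.7]
gripper_width: 0.152
grasp_force: 61.7
```

Emit:
servo_tool(
  commands=[
    [[0,0,0,0,0,0,45],[0,0,0,0,0,0,45],[0,0,0,0,0,0,45],[0,0,0,0,0,2.2,45],[0,0,0,0,0,2.3,45],[0,0,0,0,0,0,45]],
  ],
)

```text
time_s: 13.83
tcp_pos: [604.2, 87.1, 220.5]
eef_rot: [[-0.646, -0.763, 0.006], [-0.763, 0.646, 0.0], [-0.004, -0.005, -1.0]]
force: [0.2, -0.0, -0.0]
gripper_width: 0.448
grasp_force: 0.0
```

```bash
cat > chk.py <<'E'
from rig import manip,cams
from h import *
import sys,cv2
im,d=cams.get_image("scene");c=cams.get_calibration("scene")
z=dict(im=im,d=d,**c);P=cloud(z);p=.083
cv2.imwrite(sys.argv[1],cv2.resize(im[130:290,200:400,::-1],None,fx=4,fy=3.5,interpolation=cv2.INTER_CUBIC))
for nm,a,b in [('fl',-46,46),('fr',-46,-46),('bl',46,46),('br',46,-46)]:
    x=564+a*np.cos(p)-b*np.sin(p);y=36+a*np.sin(p)+b*np.cos(p)
    m=(np.hypot(P[...,0]-x,P[...,1]-y)<36)&(P[...,2]>185)&(P[...,2]<206)&(im.max(-1)<110);q=P[m]
    if len(q)<15: print(nm,len(q));continue
    e,V=np.linalg.eigh(np.cov(q[:,:2].T));v=V[:,1];print(nm,q.mean(0).round(1),'a',((p+np.pi/2-np.arctan2(v[1],v[0]))%np.pi).round(2),len(q))
E
python3 chk.py pics/s2.png
```

```text
fl [517.3  74.5 192.7] a 0.8 144
fr [525.6 -16.3 192.4] a 0.78 156
bl [609.2  83.2 192.7] a 0.8 162
br [617.4  -8.5 192.6] a 0.8 173
```

View pics/s2.png

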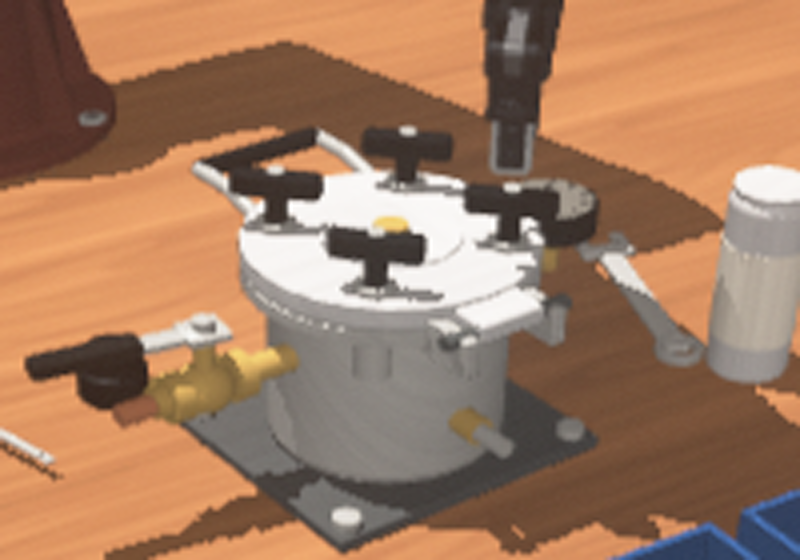

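The crop shows the lid shut and all four knobs turned diagonally to about 0.8 rad. The vent is still in line and the gripper is above bl. For the second pass I'll do bl and fr first, then the other pair.

Emit:
servo_tool(
  commands=[
    [[0,0,0,0,0,-2.2,45],[0,0,0,0,0,-2.3,45],[0,0,0,0,0,0,45],[0,0,0,0,0,0,0],[0,0,0,0,0,0,0],[0,0,0,0,0,0,0],[0,0,0,0,0,0,0],[0,0,0,0,0,0,0]],
  ],
)

```text
time_s: 14.55
tcp_pos: [603.6, 85.9, 171.7]
eef_rot: [[-0.647, -0.763, 0.003], [-0.763, 0.647, -0.002], [-0.0, -0.003, -1.0]]
force: [4.8, -5.9, -7.0]
gripper_width: 0.151
grasp_force: 60.9
```

Emit:
servo_tool(
  commands=[
    [[0,0,-6.2,0,0,0,0],[0,0,-6.2,0,0,0,0],[0,0,-6.2,0,0,0,0],[0,0,-6.2,0,0,0,0],[0,0,-6.2,0,0,0,0],[0,0,-6.2,0,0,0,0],[0,0,-6.2,0,0,0,0],[0,0,-6.2,0,0,0,0],[0,0,0,0,0,0,0]],
  ],
)

```text
time_s: 15.3
tcp_pos: [602.5, 87.0, 171.8]
eef_rot: [[-1.0, 0.001, 0.001], [0.001, 1.0, -0.001], [-0.001, -0.001, -1.0]]
force: [-0.8, -2.2, -0.4]
gripper_width: 0.152
grasp_force: 83.8
```

Emit:
servo_tool(
  commands=[
    [[0,0,0,0,0,0,45],[0,0,0,0,0,0,45],[0,0,0,0,0,0,45],[0,0,0,0,0,2.2,45],[0,0,0,0,0,2.3,45],[0,0,0,0,0,0,45]],
  ],
)

```text
time_s: 15.8
tcp_pos: [604.3, 87.3, 220.1]
eef_rot: [[-1.0, -0.004, 0.006], [-0.004, 1.0, 0.0], [-0.006, 0.0, -1.0]]
force: [1.2, 0.7, 1.4]
gripper_width: 0.446
grasp_force: 0.0
```

Emit:
servo_tool(
  commands=[
    [[0,0,6.2,-1.04,-1.24,0,45],[0,0,6.2,-1.04,-1.24,0,45],[0,0,6.2,-1.04,-1.24,0,45],[0,0,6.2,-1.04,-1.24,0,45],[0,0,6.2,-1.04,-1.24,0,45],[0,0,6.2,-1.04,-1.24,0,45],[0,0,6.2,-1.04,-1.24,0,45],[0,0,6.2,-1.04,-1.24,0,45],[0,0,0,0,0,0,45]],
  ],
)

```text
time_s: 16.55
tcp_pos: [517.7, -13.5, 215.9]
eef_rot: [[-0.641, -0.767, -0.0], [-0.767, 0.641, -0.001], [0.001, -0.0, -1.0]]
force: [1.0, 0.6, -0.1]
gripper_width: 0.453
grasp_force: 0.0
```

Emit:
servo_tool(
  commands=[
    [[0,0,0,0.3,0.1,-2.2,45],[0,0,0,0,0,-2.1,45],[0,0,0,0,0,0,45],[0,0,0,0,0,0,0],[0,0,0,0,0,0,0],[0,0,0,0,0,0,0],[0,0,0,0,0,0,0],[0,0,0,0,0,0,0]],
  ],
)

```text
time_s: 17.22
tcp_pos: [522.7, -10.9, 173.7]
eef_rot: [[-0.646, -0.763, 0.002], [-0.763, 0.646, 0.0], [-0.001, -0.001, -1.0]]
force: [-1.0, 2.0, 7.1]
gripper_width: 0.152
grasp_force: 59.9
```

Emit:
servo_tool(
  commands=[
    [[0,0,-6.2,0,0,0,0],[0,0,-6.2,0,0,0,0],[0,0,-6.2,0,0,0,0],[0,0,-6.2,0,0,0,0],[0,0,-6.2,0,0,0,0],[0,0,-6.2,0,0,0,0],[0,0,-6.2,0,0,0,0],[0,0,-6.2,0,0,0,0],[0,0,0,0,0,0,0]],
  ],
)

```text
time_s: 17.97
tcp_pos: [523.8, -12.2, 173.8]
eef_rot: [[-1.0, 0.003, 0.004], [0.003, 1.0, -0.003], [-0.004, -0.003, -1.0]]
force: [2.5, -4.1, 1.2]
gripper_width: 0.152
grasp_force: 81.2
```

Emit:
servo_tool(
  commands=[
    [[0,0,0,0,0,0,45],[0,0,0,0,0,0,45],[0,0,0,0,0,0,45],[0,0,0,0,0,2.2,45],[0,0,0,0,0,2.3,45],[0,0,0,0,0,0,45]],
  ],
)

```text
time_s: 18.47
tcp_pos: [523.8, -11.2, 221.3]
eef_rot: [[-1.0, -0.003, 0.005], [-0.003, 1.0, -0.001], [-0.005, -0.001, -1.0]]
force: [0.4, -0.2, 0.1]
gripper_width: 0.451
grasp_force: 0.0
```

```bash
python3 chk.py pics/s3.png
```

```text
fl [517.5  75.  192.7] a 0.77 147
fr [527.  -17.2 193.2] a 1.55 124
bl [609.3  82.1 193. ] a 1.51 141
br [617.1  -8.5 192.6] a 0.79 178
```

Emit:
servo_tool(
  commands=[
    [[0,0,6.2,-0.13,1.13,0,45],[0,0,6.2,-0.13,1.13,0,45],[0,0,6.2,-0.13,1.13,0,45],[0,0,6.2,-0.13,1.13,0,45],[0,0,6.2,-0.13,1.13,0,45],[0,0,6.2,-0.13,1.13,0,45],[0,0,6.2,-0.13,1.13,0,45],[0,0,6.2,-0.13,1.13,0,45],[0,0,0,0,0,0,45]],
  ],
)

```text
time_s: 19.27
tcp_pos: [510.7, 80.9, 216.8]
eef_rot: [[-0.641, -0.768, -0.001], [-0.768, 0.641, 0.001], [0.0, 0.002, -1.0]]
force: [0.1, -0.1, -0.9]
gripper_width: 0.453
grasp_force: 0.0
```

Emit:
servo_tool(
  commands=[
    [[0,0,0,0.2,-0.2,-2.2,45],[0,0,0,0,0,-2.1,45],[0,0,0,0,0,0,45],[0,0,0,0,0,0,0],[0,0,0,0,0,0,0],[0,0,0,0,0,0,0],[0,0,0,0,0,0,0],[0,0,0,0,0,0,0]],
  ],
)

```text
time_s: 19.93
tcp_pos: [512.5, 78.0, 175.4]
eef_rot: [[-0.646, -0.763, -0.002], [-0.763, 0.646, 0.002], [-0.0, 0.002, -1.0]]
force: [-4.9, 4.6, 0.7]
gripper_width: 0.146
grasp_force: 59.2
```

Emit:
servo_tool(
  commands=[
    [[0,0,-6.2,0,0,0,0],[0,0,-6.2,0,0,0,0],[0,0,-6.2,0,0,0,0],[0,0,-6.2,0,0,0,0],[0,0,-6.2,0,0,0,0],[0,0,-6.2,0,0,0,0],[0,0,-6.2,0,0,0,0],[0,0,-6.2,0,0,0,0],[0,0,0,0,0,0,0]],
  ],
)

```text
time_s: 20.68
tcp_pos: [512.0, 78.9, 175.4]
eef_rot: [[-1.0, 0.001, -0.002], [0.001, 1.0, 0.003], [0.002, 0.003, -1.0]]
force: [-7.4, 7.3, 2.7]
gripper_width: 0.151
grasp_force: 78.8
```

Emit:
servo_tool(
  commands=[
    [[0,0,0,0,0,0,45],[0,0,0,0,0,0,45],[0,0,0,0,0,0,45],[0,0,0,0,0,2.2,45],[0,0,0,0,0,2.3,45],[0,0,0,0,0,0,45]],
  ],
)

```text
time_s: 21.18
tcp_pos: [515.9, 77.1, 223.8]
eef_rot: [[-1.0, -0.002, 0.006], [-0.002, 1.0, -0.0], [-0.006, -0.0, -1.0]]
force: [1.1, -0.4, -0.4]
gripper_width: 0.447
grasp_force: 0.0
```

Emit:
servo_tool(
  commands=[
    [[0,0,6.2,1.23,-1.05,0,45],[0,0,6.2,1.23,-1.05,0,45],[0,0,6.2,1.23,-1.05,0,45],[0,0,6.2,1.23,-1.05,0,45],[0,0,6.2,1.23,-1.05,0,45],[0,0,6.2,1.23,-1.05,0,45],[0,0,6.2,1.23,-1.05,0,45],[0,0,6.2,1.23,-1.05,0,45],[0,0,0,0,0,0,45],[0,0,0,0,0,0,45]],
  ],
)

```text
time_s: 22.02
tcp_pos: [612.3, -7.3, 219.3]
eef_rot: [[-0.648, -0.761, -0.0], [-0.761, 0.648, -0.0], [0.0, 0.0, -1.0]]
force: [-0.6, 0.1, -0.2]
gripper_width: 0.451
grasp_force: 0.0
```

br is at about (612.3,-4.8).

Emit:
servo_tool(
  commands=[
    [[0,0,0,0,0.25,-2.3,45],[0,0,0,0,0,-2.2,45],[0,0,0,0,0,0,45],[0,0,0,0,0,0,0],[0,0,0,0,0,0,0],[0,0,0,0,0,0,0],[0,0,0,0,0,0,0],[0,0,0,0,0,0,0]],
  ],
)

```text
time_s: 22.68
tcp_pos: [612.8, -4.5, 176.0]
eef_rot: [[-0.646, -0.763, 0.002], [-0.763, 0.646, -0.001], [-0.001, -0.002, -1.0]]
force: [0.5, -1.7, 4.8]
gripper_width: 0.147
grasp_force: 63.4
```

Emit:
servo_tool(
  commands=[
    [[0,0,-6.2,0,0,0,0],[0,0,-6.2,0,0,0,0],[0,0,-6.2,0,0,0,0],[0,0,-6.2,0,0,0,0],[0,0,-6.2,0,0,0,0],[0,0,-6.2,0,0,0,0],[0,0,-6.2,0,0,0,0],[0,0,-6.2,0,0,0,0],[0,0,0,0,0,0,0]],
  ],
)

```text
time_s: 23.43
tcp_pos: [613.6, -4.4, 176.1]
eef_rot: [[-1.0, 0.002, 0.004], [0.002, 1.0, -0.001], [-0.004, -0.001, -1.0]]
force: [4.4, -3.3, 4.2]
gripper_width: 0.147
grasp_force: 83.3
```

Emit:
servo_tool(
  commands=[
    [[0,0,0,0,0,0,45],[0,0,0,0,0,0,45],[0,0,0,0,0,0,45],[0,0,0,0,0,2.2,45],[0,0,0,0,0,2.3,45],[0,0,0,0,0,0,45]],
  ],
)

```text
time_s: 23.93
tcp_pos: [613.5, -4.1, 223.5]
eef_rot: [[-1.0, -0.004, 0.005], [-0.004, 1.0, -0.0], [-0.005, -0.0, -1.0]]
force: [0.1, -0.1, 0.9]
gripper_width: 0.455
grasp_force: 0.0
```

```bash
python3 chk.py pics/s4.png; python3 - <<'E'
from rig import cams
from h import *
im,d=cams.get_image("scene");c=cams.get_calibration("scene");P=cloud(dict(d=d,**c))
m=(abs(P[...,0]-567)<45)&(P[...,1]<-118)&(P[...,1]>-195)&(P[...,2]>128)&(P[...,2]<150);q=P[m]
e,V=np.linalg.eigh(np.cov(q[:,:2].T));print(q.mean(0).round(1),q.min(0).round(1),q.max(0).round(1),V[:,1],len(q))
E
```

```text
fl [503.1  72.5 192.9] a 1.49 49
fr [527.  -17.1 192.9] a 1.52 128
bl [609.3  82.2 192.8] a 1.54 143
br [618.7  -9.1 192.7] a 1.53 145
[ 572.5 -155.2  136.2] [ 557.9 -186.7  128.2] [ 580.6 -118.   142.2] [0.08297717 0.99655145] 240
```

View pics/s4.png

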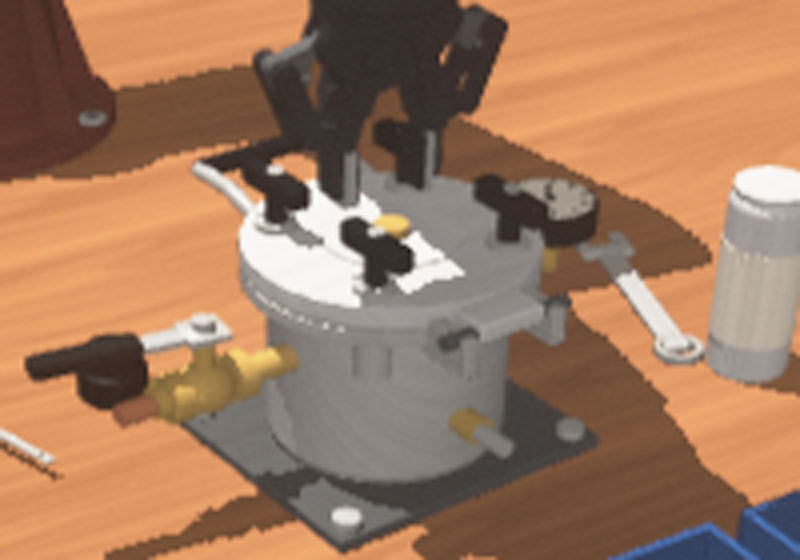

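All four bars now point handle-to-hinge, at (285,190), (378,245), (512,205) and (400,150). The vent is still open at about 0.17 rad. Next is the vent sleeve, at about (568,-157).

Emit:
servo_tool(
  commands=[
    [[0,0,6.55,-0.35,-1.18,0,45],[0,0,6.55,-0.35,-1.18,0,45],[0,0,6.55,-0.35,-1.18,0,45],[0,0,6.55,-0.35,-1.18,0,45],[0,0,6.55,-0.35,-1.18,0,45],[0,0,6.55,-0.35,-1.18,0,45],[0,0,6.55,-0.35,-1.18,0,45],[0,0,6.55,-0.35,-1.18,0,45],[0,0,6.55,-0.35,-1.18,0,45],[0,0,6.55,-0.35,-1.18,0,45],[0,0,6.55,-0.35,-1.18,0,45],[0,0,6.55,-0.35,-1.18,0,45]],
  ],
)

```text
time_s: 25.03
tcp_pos: [569.0, -145.9, 218.3]
eef_rot: [[-0.189, -0.982, -0.002], [-0.982, 0.189, 0.001], [-0.001, 0.002, -1.0]]
force: [0.0, 0.1, -0.2]
gripper_width: 0.451
grasp_force: 0.0
```

Emit:
servo_tool(
  commands=[
    [[0,0,6.5,-0.35,-1.18,0,45],[0,0,0,0,0,0,45],[0,0,0,0,0,0,45]],
  ],
)

```text
time_s: 25.28
tcp_pos: [565.8, -157.5, 218.6]
eef_rot: [[-0.087, -0.996, -0.002], [-0.996, 0.087, 0.001], [-0.001, 0.002, -1.0]]
force: [0.8, 0.5, 0.2]
gripper_width: 0.448
grasp_force: 0.0
```

Emit:
servo_tool(
  commands=[
    [[0,0,0,0.2,0,-2.6,45],[0,0,0,0,0,-2.6,45],[0,0,0,0,0,-2.6,45],[0,0,0,0,0,-2.6,45],[0,0,0,0,0,0,45],[0,0,0,0,0,0,0],[0,0,0,0,0,0,0],[0,0,0,0,0,0,0],[0,0,0,0,0,0,0],[0,0,0,0,0,0,0]],
  ],
)

```text
time_s: 26.12
tcp_pos: [569.0, -157.2, 116.7]
eef_rot: [[-0.082, -0.997, 0.001], [-0.997, 0.082, 0.0], [-0.0, -0.001, -1.0]]
force: [-0.9, 3.4, 1.6]
gripper_width: 0.177
grasp_force: 60.2
```

Emit:
servo_tool(
  commands=[
    [[0,0,-5.97,-0.72,0.1,0,0],[0,0,-5.97,-0.71,0.17,0,0],[0,0,-5.97,-0.69,0.24,0,0],[0,0,-5.97,-0.66,0.31,0,0],[0,0,-5.97,-0.62,0.38,0,0],[0,0,-5.97,-0.58,0.44,0,0],[0,0,-5.97,-0.53,0.5,0,0]],
  ],
)

```text
time_s: 26.7
tcp_pos: [523.5, -136.1, 116.7]
eef_rot: [[-0.729, -0.684, 0.001], [-0.684, 0.729, -0.0], [-0.001, -0.001, -1.0]]
force: [-0.8, 3.0, 2.9]
gripper_width: 0.173
grasp_force: 60.4
```

Emit:
servo_tool(
  commands=[
    [[0,0,-5.97,-0.47,0.55,0,0],[0,0,-5.97,-0.41,0.6,0,0],[0,0,-5.97,-0.35,0.64,0,0],[0,0,-5.97,-0.28,0.67,0,0],[0,0,-5.97,-0.21,0.7,0,0],[0,0,-5.97,-0.13,0.72,0,0],[0,0,-5.97,-0.06,0.73,0,0],[0,0,0,0,0,0,0]],
  ],
)

```text
time_s: 27.37
tcp_pos: [504.3, -92.7, 116.8]
eef_rot: [[-1.0, -0.022, 0.0], [-0.022, 1.0, -0.008], [-0.0, -0.008, -1.0]]
force: [-6.2, -14.1, 1.6]
gripper_width: 0.173
grasp_force: 69.0
```

Emit:
servo_tool(
  commands=[
    [[0,0,0,0,0,0,45],[0,0,0,0,0,0,45],[0,0,0,0,0,0,45],[0,0,0,0,0,2.5,45],[0,0,0,0,0,2.5,45],[0,0,0,0,0,2.5,45],[0,0,0,0,0,3,45],[0,0,0,0,0,3,45],[0,0,0,-3,-2,3,45],[0,0,0,-3,-3,2,45],[0,0,0,-3,-3,0,45],[0,0,0,0,0,0,45]],
  ],
)

```text
time_s: 28.37
tcp_pos: [418.7, -167.8, 296.8]
eef_rot: [[-1.0, -0.025, 0.001], [-0.025, 1.0, -0.003], [-0.001, -0.003, -1.0]]
force: [1.2, -0.6, -0.3]
gripper_width: 0.448
grasp_force: 0.0
```

```bash
python3 chk.py pics/s5.png
```

```text
fl [518.5  74.3 192.6] a 1.49 123
fr [527.  -17.  193.1] a 1.54 138
bl [610.6  82.1 192.9] a 1.53 136
br [618.4  -9.4 193.1] a 1.51 138
```

View pics/s5.png

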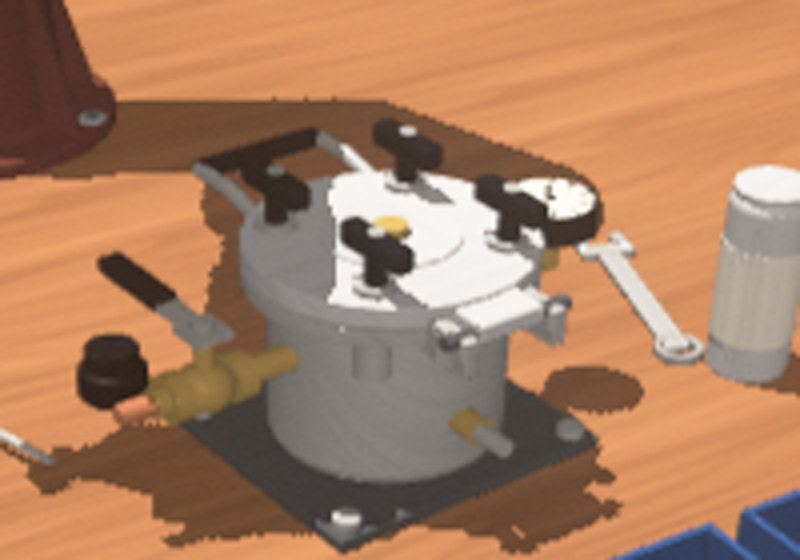

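The crop shows the lid shut, the knobs in line with handle and hinge, and the vent lever across the pipe at (140,285), with nothing else disturbed. I'll check the knob angles once from the top before handing in.

```bash
sed 's/"scene"/"top"/g' chk.py > chk2.py; for i in 1 2 3; do python3 chk2.py pics/t5.png; done
```

```text
fl [509.7  79.2 197.9] a 1.57 102
fr [518.5 -12.4 197.1] a 1.56 145
bl [602.2  86.9 198.1] a 1.57 95
br [609.1  -3.6 197.4] a 1.57 99
fl [509.8  79.2 197.7] a 1.57 101
fr [518.4 -12.3 197.2] a 1.56 146
bl [602.4  86.9 197.8] a 1.58 97
br [609.   -3.6 197. ] a 1.57 100
fl [509.7  79.2 197.7] a 1.58 102
fr [518.2 -12.4 197.1] a 1.57 147
bl [602.5  86.9 198. ] a 1.58 96
br [609.3  -3.5 196.9] a 1.57 100
```

```bash
python3 -c "
from rig import manip
print(manip.hand_in())"
```

```text
the job is handed in; nothing more can be done
None
```

I handed the job in at about 29 s of the 72 s, with the lid shut, all four knobs at their stops (about 1.57 rad from the top camera) after two crosswise passes, and the vent closed last; the hand-in gave no verdict.

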